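# Gauge the brake, drop the kickstand and hold the trolley frame upright

### The job

Get the trolley ready for its brake to be bolted up: take the orange-handled gauge out of its black holder and slip its flat blade fully down into the gap between the brake pad and the disc, and leave it there. Then flip the yellow-footed kickstand over centre, down to its stop, and finally take the red frame by its black handle sleeve, raise it upright and keep holding it there, free of the kickstand: finish with the frame still in the grip and let nothing go. Leave the other things on the table alone.

Things in the scene. Friction and masses are not known exactly. Their poses are not given: they have to be found in the camera images.
- service_stand: grey 10 mm plate fixed to the table, carrying axle, brake and frame. Origin on the table under the middle of the frame; x along the axle, minus side (brake) to the robot; y to the kickstand's side; z up. Plate x -95 to 80, y -85 to 160 mm; tongue 64 wide to x -155. Black 3 mm pad on it at y 100 to 155 for the kickstand's foot. Steel hoop the frame leans on: x +-61, y -52, top at z 158 mm.
- gap_floor (a point): middle of the floor of the brake gap: x -115, y 0, z 90 mm of service_stand, same axes. The gap is an upright slot open above, 7.5 mm wide (x; steel disc of 90 mm diameter on the +x side, black pad in a blue caliper on the -x side), 34 mm long (y), 28 mm deep, then 45 degree lead-in lips to 126 mm above the table. The frame's near tube stands 61 mm away to +x.
- gauge: loose gauge standing upright in its holder, 70 g: steel blade 4.5 mm thick (x), 24 mm wide (y), 46 mm long, pointing down, and above it an orange handle 16 mm (x) x 24 mm (y) x 40 mm. Origin at the middle of the blade's lower end, z up towards the handle. A half turn about z makes no difference.
- gauge_grip (a point): centre of the gauge's handle, 66 mm above the blade's lower end, axes as the gauge
- gauge_holder: black block 40 (x) x 50 (y) x 44 (z) mm fixed on the table, with the upright slot (34 mm deep, 7.5 mm x 27 mm) that the gauge stands in; origin at the middle of its underside. Lift the gauge 40 mm or more to clear it.
- frame (a joint): lean of the red trolley frame about the axle, rad: 0 upright; negative towards -y of service_stand, where it starts resting at -0.42 by its own weight (about 1.3 kg with kickstand); positive towards the kickstand side. With the kickstand down its foot meets the pad at about +0.11. It swings freely; its counterweight makes it fall back to the rest unless held.
- axle (a point): middle of the axle about which the frame tips, 75 mm above the table, axes as service_stand
- handle_sleeve: black rubber sleeve, 22 mm diameter, 64 mm long, that turns freely on the round bar across the top of the red frame, parallel to the axle (x) and 170 mm from it; origin at its middle. It lies between two red side tubes (18 mm diameter) centred 90 mm apart; open space for 70 mm below it.
- kickstand (a joint): angle of the kickstand against the frame, rad: 0 folded up along the frame, 1.76 fully down at its stop. Turns about an axis parallel to the axle, out towards +y of service_stand and down. A spring (at most 0.12 N m) holds it folded below about 0.55 and throws it on to the stop beyond (over centre).
- kickstand_pivot (a point): pivot of the kickstand on the frame: 20 mm towards the kickstand side (+y) and 30 mm up the frame from the axle; turns with the frame
- stand_foot: yellow foot at the end of the kickstand, 14 mm (x, parallel to the axle) x 18 x 34 mm (along the leg); origin at its centre, 118 mm from the pivot. At kickstand 0 the leg points up, 0.35 rad off the frame's direction towards the kickstand side, so while the frame leans the foot stands free, about 65 mm from the handle sleeve's axis and a little higher.
- tape_measure: yellow tape measure, 36x80x62 mm, bystander, origin at its underside
- threadlock_bottle: small red bottle, 24x36x92 mm, bystander, origin at its underside
- thread_tape: blue and white reel of tape, 54 mm diameter, 16 mm high, bystander, origin at its underside
- bellows_cup: orange-red bellows suction cup, 62 mm diameter, 48 mm high, bystander, origin at its underside
There are look-alikes about, which are no part of the job. Leave any purple look-alike of the gauge alone.

How it is judged:
On the way, in this order (a step that is already met when the one before it is completed fails the run):
1. the gauge's blade is fully down in the gap between brake pad and disc (z of gauge in the frame of gap_floor below 0.005 m and horizontal distance between gauge and gap_floor below 0.009 m and angle between gauge's own z axis and vertical below 0.12 rad and angle between the x axis of gauge and the x axis of service_stand, either way round below 0.2 rad), for 0.2 s.
2. the kickstand is flipped down to its stop (value of joint kickstand above 1.66 rad), for 0.2 s.
At the end, for the whole second after the job is handed in: Gauge upright (0.12 rad) in the brake gap, blade end within 5 mm of the floor and 9 mm of its middle; kickstand over 1.66 rad; frame upright within 0.07 rad and still (0.1 rad/s), fingers holding its handle sleeve (over 1 N), kickstand foot not resting on its pad (all of step 1 and value of joint kickstand above 1.66 rad and value of joint frame between -0.07 and 0.07 rad and velocity of joint frame between -0.1 and 0.1 rad/s and contact force between the fingers and handle_sleeve above 1 N and contact force between stand_foot and service_stand below 0.3 N); the arm keeps its last pose, push and grip.
It fails at once if a bystander is moved more than 30 mm: tape_measure (distance of tape_measure from where it was at the start of the episode above 0.03 m).
It fails at once if a bystander is moved more than 30 mm: threadlock_bottle (distance of threadlock_bottle from where it was at the start of the episode above 0.03 m).
It fails at once if a bystander is moved more than 30 mm: thread_tape (distance of thread_tape from where it was at the start of the episode above 0.03 m).
It fails at once if a bystander is moved more than 30 mm: bellows_cup (distance of bellows_cup from where it was at the start of the episode above 0.03 m).
It also fails if it takes over 58 s, if anything falls off the work surface, if the arm or the gripper's body presses on something with over 40 N, if the wrist force passes 120 N, or if a joint passes its speed limit or range.

### The arm

A 6-joint arm with a two-finger parallel gripper is mounted at the origin on a cart in front of the work surface, level with it; the furniture and walls round the work are solid. World frame = base frame: x ahead of the robot, y to its left, z up, the work surface at z = 0. Lengths are in m, angles in rad, forces in N, time in s.
With the tool pointing down it reaches from about 0.35 to 0.875 m from the base axis. Payload 15.5 kg.
Tool frame: the origin (TCP) lies midway between the tips of the shut fingers; the grasp point (between the pads) lies 19 mm behind it (robot.tcp_to_grasp is the distance from the TCP to the grasp point, in m); x points along the fingers, z is the direction in which the jaws open and shut, and the axes are right-handed (so a half turn about x gives the same grasp; the last joint's range is limited). The gripper opens to 85 mm and grips with 20 to 120 N. Pads are 22 mm wide; open, the fingers measure 114 mm over their backs; the gripper's body (76 mm by 85 mm) begins 54 mm behind the grasp point. The pads swing forward as they close: fully open they stand 13 mm farther back than shut.
Start: joints at [-1.254, 0.494, 1.345, -0, 1.302, -0.096], TCP at [0.251, -0.573, 0.231] pointing down, gripper open.
Joint ranges: [-2.91, 2.91], [-0.82, 2.16], [0.22, 2.67], [-1.22, 4.37], [0.12, 2.79], [-3.08, 3.08]. Speed limits (rad/s): [1.89, 1.89, 2.57, 3.01, 3.01, 3.01].

### API

Orientations are given as [roll, pitch, yaw] about the fixed x, y, z axes, in that order (R = Rz(yaw) Ry(pitch) Rx(roll)).
In Python, from station import robot gives the robot as it stands.
- The arm moves only by the tool servo_tool, never from a script. Its argument "steps" is a list that holds one entry, the list of rows, each a list of 5 numbers: the shift along the tool's x, y, z in mm, then the turn about the tool's x in degrees, then the opening, from 0 (shut) to 1 (fully open). A call has 1 to 12 rows; each row shifts and turns the commanded pose from where the row before left it, along the tool's axes as they then stand; what a row does not reach is not made up. A row lasts 1/8 s, in which the tool goes at most 62.5 mm and 10.7 degrees, less where a joint would pass 70% of its speed; a pose out of reach is approached as far as the arm can. A call is refused whole if a number of a shift passes 62.5 or a number of a turn 10.7, either way. A call with a gripper value outside its range is refused whole. The fingers move at their own pace and stop on an object; the grip force is fixed at half the most. Time passes only in rows, so rows that do not move let the fingers close. It gives the time, the measured TCP pose, the force and the opening at its end, in the units of the state.
- robot.sense(): the state, without advancing time (a new reading comes with each control period).
- robot.snapshot(name): name is "side" or "top"; returns a dict with "color" (384x512x3 uint8, red, green, blue), "z_map" (384x512 float32, m along the optical axis (not along the pixel's ray), 0 where there is no reading), "K" (3x3 intrinsics, pixels), "R" (3x3) and "t" (3): a world point X has camera coordinates R X + t. Camera axes: x right, y down, z forward; pixel columns grow to the right and rows downward; lengths in m; the calibration is good to about 2 mm. A picture is of the moment at which its call begins.
- robot.sign_off(): hands the job in, once; it reports no verdict.
The state is a dict: "time_s": time; "q": joint angles; "qd": joint speeds; "tau": joint torques, N m; "tool_pos": TCP position; "eef_rot": TCP orientation; "ft_force": force on the tool from outside, world axes, zero at the start; "ft_torque": the same for the moment, N m; "width": opening from 0.0 (shut) to 1.0 (fully open).
Only numpy, scipy, OpenCV 4.12 (cv2) and the standard library are available. Lean on these libraries where they do the work, as an engineer would, in place of code of your own. Each camera call takes 0.05 s, during which the arm holds its last target.

## Working session

There is one attempt and no reset: what is moved stays moved. The work goes in short steps, Python scripts to look and compute and a tool call to move; the robot and the scene stay as the last step left them, time stands still between calls to the robot, and variables do not carry over. Pictures are saved under pics/ and viewed, and the job is handed in when it is done.

Besides the shell and the picture viewer there is one more tool, called after "Call:" by a JSON object that holds its "api" and its "payload", one argument or row to a line. servo_tool: Moves the arm, as the interface text tells. Its arguments: {"type":"object","properties":{"steps":{"type":"array","items":{"type":"array","items":{"type":"array","items":{"type":"number"}}}}},"required":["steps"]}

```bash
mkdir -p pics; ls
python3 - <<'E'
from station import robot
import cv2,numpy as np
s=robot.sense()
print({k:np.round(v,3) for k,v in s.items()})
for n in("side","top"):
    d=robot.snapshot(n)
    np.savez(f"pics/{n}0.npz",**d)
    cv2.imwrite(f"pics/{n}0.png",d["color"][:,:,::-1])
    print(n,d["K"].round(1).tolist(),d["R"].round(3).tolist(),d["t"].round(3).tolist(),(-d["R"].T@d["t"]).round(3))
E
```

```text
pics
{'time_s': np.float64(0.0), 'q': array([-1.253,  0.494,  1.346,  0.   ,  1.302, -0.096]), 'qd': array([ 0.   , -0.   , -0.002,  0.   ,  0.003, -0.   ]), 'tau': array([-2.0000e-03, -8.8216e+01, -3.8387e+01, -0.0000e+00,  1.0000e-02,
        0.0000e+00]), 'tool_pos': array([ 0.251, -0.572,  0.231]), 'eef_rot': array([3.031, 1.57 , 1.873]), 'ft_force': array([-0.73 , -0.721, -0.3  ]), 'ft_torque': array([-0.019, -0.038,  0.012]), 'width': np.float64(0.999)}
side [[430.7, 0.0, 257.9], [0.0, 430.7, 189.5], [0.0, 0.0, 1.0]] [[0.108, 0.994, 0.024], [0.546, -0.039, -0.837], [-0.831, 0.103, -0.547]] [-0.064, -0.118, 1.468] [ 1.292 -0.093  0.705]
top [[405.4, 0.0, 244.5], [0.0, 405.4, 186.0], [0.0, 0.0, 1.0]] [[0.029, -1.0, -0.011], [-0.99, -0.027, -0.142], [0.141, 0.015, -0.99]] [-0.029, 0.491, 0.978] [ 0.349 -0.03   1.038]
```

View pics/side0.png

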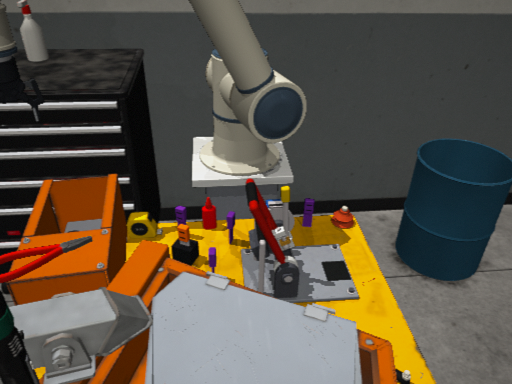

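View pics/top0.png

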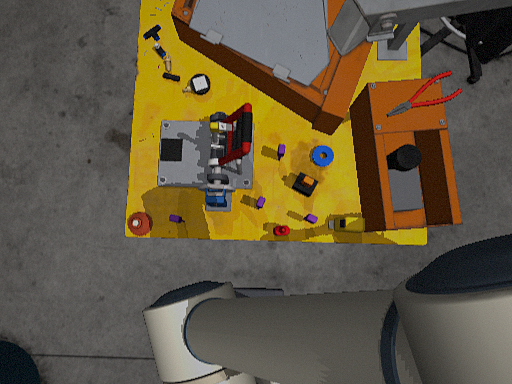

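The side view shows the holder with the orange gauge at about (184,240) and the leaning frame at (265,220), with the yellow foot at (285,192). The top view shows the gauge and holder at (305,184), the stand at (207,155), and the caliper at (217,197). I'll crop in and measure.

```bash
cat > h.py <<'E'
import numpy as np,cv2
def load(f): return dict(np.load(f))
def proj(d,X):
    c=np.atleast_2d(X)@d["R"].T+d["t"]; p=c@d["K"].T; return p[:,:2]/p[:,2:]
def pt(d,u,v,z=None):
    if z is None: z=d["z_map"][int(round(v)),int(round(u))]
    return d["R"].T@(np.linalg.inv(d["K"])@[u*z,v*z,z]-d["t"])
def ray(d,u,v,h):
    C=-d["R"].T@d["t"]; r=d["R"].T@(np.linalg.inv(d["K"])@[u,v,1]); return C+r*(h-C[2])/r[2]
def cloud(d):
    v,u=np.mgrid[:384,:512]; z=d["z_map"].astype(float)
    P=np.stack([(u-d["K"][0,2])/d["K"][0,0]*z,(v-d["K"][1,2])/d["K"][1,1]*z,z],-1)
    return (P-d["t"])@d["R"]
def mask(d,h0,h1,s0=120,v0=50):
    h=cv2.cvtColor(d["color"],cv2.COLOR_RGB2HSV); return cv2.inRange(h,(h0,s0,v0),(h1,255,255))>0
E
python3 - <<'E'
import cv2
from h import *
t=load("pics/top0.npz");s=load("pics/side0.npz")
cv2.imwrite("pics/topc.png",cv2.resize(t["color"][95:245,120:345,::-1],None,fx=3.5,fy=3.5,interpolation=cv2.INTER_CUBIC))
cv2.imwrite("pics/sidec.png",cv2.resize(s["color"][165:315,120:370,::-1],None,fx=3.2,fy=3.2,interpolation=cv2.INTER_CUBIC))
for n,d in(("top",t),("side",s)):
    P=cloud(d);print(n,"table z check",P[...,2][(mask(d,20,32))&(d["z_map"]>0)].mean() )
    print("valid",(d["z_map"]>0).mean())
    m=mask(d,5,15,150,80)&(P[...,0]<.75)&(abs(P[...,1])<.3)&(P[...,2]>.02)&(P[...,0]>.3)&(d["z_map"]>0)
    nl,l,st,c=cv2.connectedComponentsWithStats(m.astype('uint8'))
    for i in range(1,nl):
        if st[i,4]>8: print(n,"orange",st[i],c[i].round(1),np.median(P[l==i],0).round(4),P[l==i].min(0).round(3),P[l==i].max(0).round(3))
E
```

```text
top table z check 0.0013401403940450553
valid 0.995819091796875
top orange [ 278   67   85   52 1875] [331.3  90. ] [ 0.6995 -0.2129  0.1669] [ 0.631 -0.275  0.145] [ 0.75  -0.087  0.173]
top orange [262  69  12   8  48] [268.1  71.6] [ 0.7451 -0.0654  0.1488] [ 0.733 -0.075  0.146] [ 0.75  -0.049  0.153]
top orange [368  83   8  57 204] [372.4 105.9] [ 0.6634 -0.2951  0.1729] [ 0.584 -0.3    0.164] [ 0.713 -0.285  0.177]
top orange [302 175  11  11  26] [306.1 180.7] [ 0.4989 -0.1602  0.0933] [ 0.49  -0.174  0.044] [ 0.523 -0.153  0.098]
top orange [128 213  21  21 254] [138.9 223.6] [0.3906 0.2431 0.0255] [0.368 0.224 0.02 ] [0.418 0.275 0.041]
side table z check 0.005038501506572781
valid 0.9959208170572916
side orange [334 208  19  14 183] [342.7 215.5] [0.4067 0.2437 0.0276] [0.375 0.224 0.02 ] [0.423 0.275 0.043]
side orange [  96  220   73   68 1847] [132.5 262.7] [ 0.7007 -0.2343  0.1687] [ 0.568 -0.3    0.047] [ 0.75  -0.182  0.176]
side orange [177 224  13  18 145] [183.6 233.5] [ 0.511  -0.1632  0.0795] [ 0.411 -0.185  0.028] [ 0.517 -0.152  0.097]
side orange [146 257  63  34 680] [172.1 272.6] [ 0.7068 -0.1785  0.1499] [ 0.654 -0.215  0.092] [ 0.75  -0.108  0.153]
side orange [170 275   5   6  20] [171.6 277.2] [ 0.6701 -0.1806  0.1003] [ 0.668 -0.184  0.092] [ 0.674 -0.174  0.107]
side orange [229 281  11   5  26] [232.9 283.2] [ 0.7457 -0.0653  0.1496] [ 0.739 -0.072  0.148] [ 0.749 -0.054  0.151]
side orange [149 306   2   7   9] [149.8 308.9] [ 0.7446 -0.2143  0.0985] [ 0.743 -0.216  0.09 ] [ 0.746 -0.214  0.103]
```

```bash
ls pics
```

```text
side0.npz
side0.png
sidec.png
top0.npz
top0.png
topc.png
```

View pics/topc.png

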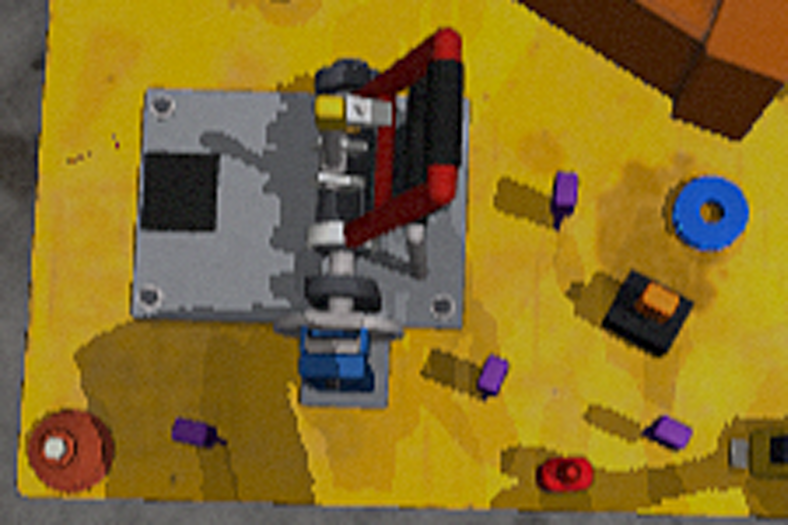

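View pics/sidec.png

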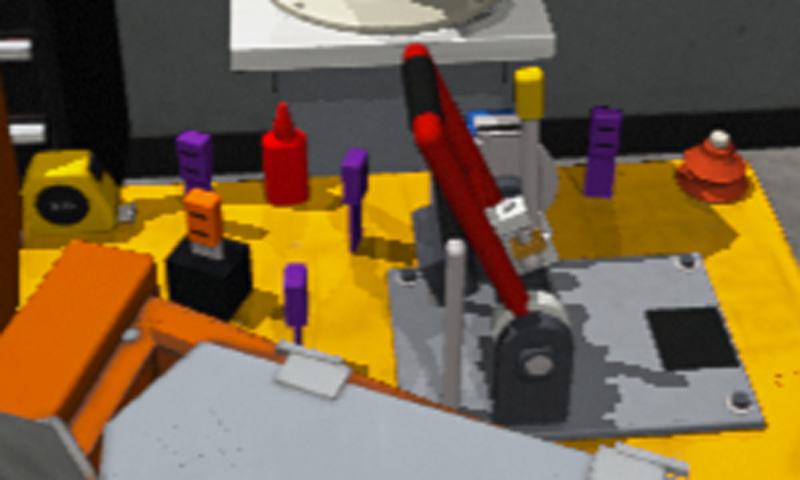

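Run:
```python
from h import *
t=load("pics/top0.npz");s=load("pics/side0.npz")
P=cloud(t);hsv=cv2.cvtColor(t["color"],cv2.COLOR_RGB2HSV)
u0,u1,v0,v1=120,345,95,245
R=np.zeros((384,512),bool);R[v0:v1,u0:u1]=1
# plate: low sat, near z=10mm
m=R&(hsv[...,1]<60)&(abs(P[...,2]-.010)<.008)&(P[...,1]>-.12)
nl,l,st,c=cv2.connectedComponentsWithStats(m.astype('uint8'))
pts=np.argwhere(m)[:,::-1]
W=np.array([ray(t,u,v,.010)[:2] for u,v in pts])
k=(W[:,0]>.3)
r=cv2.minAreaRect((W*1000).astype('float32'));print("plate rect incl tongue",r,len(W))
# edges of the left plate side: for rows, leftmost/rightmost plate px
for v in range(120,200,6):
    us=np.where(m[v])[0]
    if len(us): print(v,us.min(),us.max(),ray(t,us.min()-.5,v,.01)[:2].round(4),ray(t,us.max()+.5,v,.01)[:2].round(4))
for u in range(160,260,8):
    vs=np.where(m[:,u])[0]
    if len(vs): print("col",u,vs.min(),vs.max(),ray(t,u,vs.min()-.5,.01)[:2].round(4),ray(t,u,vs.max()+.5,.01)[:2].round(4))
def comp(name,d,mm,P,minA=15):
    nl,l,st,c=cv2.connectedComponentsWithStats(mm.astype('uint8'))
    for i in range(1,nl):
        if st[i,4]>=minA:
            q=P[l==i]; print(name,st[i].tolist(),c[i].round(1),np.median(q,0).round(4),q.min(0).round(3),q.max(0).round(3))
Ps=cloud(s);Rs=np.zeros((384,512),bool);Rs[165:315,120:370]=1
for n,a in (("yellowtall",(20,32,120,50)),("red",(172,180,120,50)),("red2",(0,4,120,50)),("purple",(130,160,80,40)),("blue",(100,125,120,40)),):
    for nm,d,PP,RR in(("top",t,P,R),("side",s,Ps,Rs)):
        mm=mask(d,*a)&RR&(d["z_map"]>0)
        if n=="yellowtall": mm&=PP[...,2]>.05
        comp(n+" "+nm,d,mm,PP)
```

```text
plate rect incl tongue ((511.866455078125, 50.529937744140625), (307.27484130859375, 320.2323303222656), 0.1746903955936432) 4089
120 162 162 [0.665  0.2087] [0.6651 0.206 ]
126 161 253 [0.6487 0.2104] [ 0.6548 -0.0335]
132 161 253 [0.6325 0.2094] [ 0.6386 -0.0339]
138 160 253 [0.6163 0.2111] [ 0.6226 -0.0343]
144 160 253 [0.6002 0.2102] [ 0.6065 -0.0347]
150 160 252 [0.5843 0.2092] [ 0.5905 -0.0325]
156 159 252 [0.5683 0.2109] [ 0.5746 -0.0329]
162 159 251 [0.5524 0.21  ] [ 0.5587 -0.0308]
168 158 251 [0.5366 0.2116] [ 0.543  -0.0312]
174 158 252 [0.5209 0.2107] [ 0.5274 -0.0342]
180 158 251 [0.5052 0.2098] [ 0.5117 -0.032 ]
186 175 250 [0.4908 0.1651] [ 0.4961 -0.0298]
198 225 229 [0.4634 0.0357] [0.4637 0.0229]
col 160 138 185 [0.6177 0.2099] [0.4911 0.2025]
col 168 121 185 [0.6641 0.1915] [0.4917 0.1819]
col 176 121 185 [0.6646 0.1704] [0.4922 0.1613]
col 184 121 186 [0.6651 0.1494] [0.4902 0.1406]
col 192 122 186 [0.6629 0.1282] [0.4907 0.1201]
col 200 122 185 [0.6635 0.1072] [0.4939 0.0997]
col 208 122 210 [0.664  0.0862] [0.4303 0.0765]
col 216 207 210 [0.441  0.0565] [0.4308 
[... 2307 characters left out ...]
le side [175, 205, 12, 20, 175] [180.5 214.1] [ 0.421  -0.1754  0.0696] [-0.7   -0.285 -0.717] [ 0.429 -0.163  0.089]
purple side [226, 211, 9, 33, 154] [230.3 222.6] [ 0.4601 -0.0549  0.0701] [ 0.11  -0.065 -0.156] [ 0.467 -0.029  0.089]
purple side [209, 248, 7, 25, 135] [212.1 257.6] [ 0.5912 -0.1006  0.0746] [ 0.574 -0.108  0.032] [ 0.595 -0.094  0.088]
blue top [312, 146, 22, 21, 316] [322.4 155.6] [ 0.5793 -0.2116  0.0153] [ 0.554 -0.24  -0.004] [ 0.608 -0.188  0.021]
blue top [206, 188, 21, 19, 229] [216.4 198.4] [0.4487 0.0461 0.1165] [0.439 0.03  0.023] [0.474 0.072 0.121]
blue side [266, 199, 14, 8, 38] [271.  200.8] [0.4483 0.047  0.1179] [ 0.108  0.031 -0.114] [0.477 0.1   0.122]
```

Run:
```python
from h import *
t=load("pics/top0.npz");s=load("pics/side0.npz")
P=cloud(t)
a=cv2.resize(t["color"][165:215,190:245,::-1],None,fx=12,fy=12,interpolation=cv2.INTER_NEAREST)
cv2.imwrite("pics/gap.png",a)
b=cv2.resize(t["color"][165:205,285:325,::-1],None,fx=12,fy=12,interpolation=cv2.INTER_NEAREST)
cv2.imwrite("pics/hold.png",b)
for u in (213,216,219):
    print(u,[(v,P[v,u,0].round(4),P[v,u,2].round(3)) for v in range(176,208)])
# gauge orange fit
m=mask(t,5,18,120,80)
m[:170]=0;m[195:]=0;m[:,:295]=0;m[:,320:]=0
W=np.array([P[v,u] for v,u in np.argwhere(m)]);
print(len(W)); print(W[W[:,2]>.09].mean(0), sorted(W[:,2].round(3)))
px=np.argwhere(m)[:,::-1]
top=np.array([ray(t,u,v,.096)[:2] for u,v in px])
print("orange all on z=.096",cv2.minAreaRect((top*1000).astype('float32')))
hb=(t["color"].max(-1)<60); hb[:165]=0;hb[205:]=0;hb[:,:288]=0;hb[:,325:]=0
hb|=m
nl,l,st,c=cv2.connectedComponentsWithStats(hb.astype('uint8'));i=1+st[1:,4].argmax();px=np.argwhere(l==i)[:,::-1]
Q=np.array([ray(t,u,v,.044)[:2] for u,v in px]);print(st[i],"holder z=.044",cv2.minAreaRect((Q*1000).astype('float32')))
```

```text
213 [(176, np.float64(0.5051), np.float64(0.097)), (177, np.float64(0.5023), np.float64(0.099)), (178, np.float64(0.4999), np.float64(0.099)), (179, np.float64(0.498), np.float64(0.096)), (180, np.float64(0.4981), np.float64(0.08)), (181, np.float64(0.4965), np.float64(0.075)), (182, np.float64(0.4943), np.float64(0.073)), (183, np.float64(0.4919), np.float64(0.073)), (184, np.float64(0.482), np.float64(0.124)), (185, np.float64(0.4795), np.float64(0.125)), (186, np.float64(0.4776), np.float64(0.122)), (187, np.float64(0.4756), np.float64(0.121)), (188, np.float64(0.4738), np.float64(0.117)), (189, np.float64(0.4739), np.float64(0.099)), (190, np.float64(0.4722), np.float64(0.093)), (191, np.float64(0.4705), np.float64(0.088)), (192, np.float64(0.4644), np.float64(0.118)), (193, np.float64(0.4613), np.float64(0.124)), (194, np.float64(0.4587), np.float64(0.127)), (195, np.float64(0.4576), np.float64(0.117)), (196, np.float64(0.4553), np.float64(0.117)), (197, np.float64(0.4527), np.float64(0.12)), (198, np.float64(0.4509), np.float64(0.116)), (199, np.float64(0.4485), np.float64(0.11
[... 4461 characters left out ...]
, np.float64(0.096), np.float64(0.096), np.float64(0.096), np.float64(0.096), np.float64(0.096), np.float64(0.096), np.float64(0.096), np.float64(0.096), np.float64(0.096), np.float64(0.096), np.float64(0.096), np.float64(0.096), np.float64(0.097), np.float64(0.097), np.float64(0.097), np.float64(0.097), np.float64(0.097), np.float64(0.097), np.float64(0.098), np.float64(0.098), np.float64(0.098), np.float64(0.098), np.float64(0.098)]
orange all on z=.096 ((502.4972229003906, -161.37437438964844), (39.68290328979492, 20.320514678955078), 64.36202239990234)
[292 172  26  25 369] holder z=.044 ((499.480224609375, -162.5816650390625), (50.454811096191406, 48.31184768676758), 62.214473724365234)
```

View pics/gap.png

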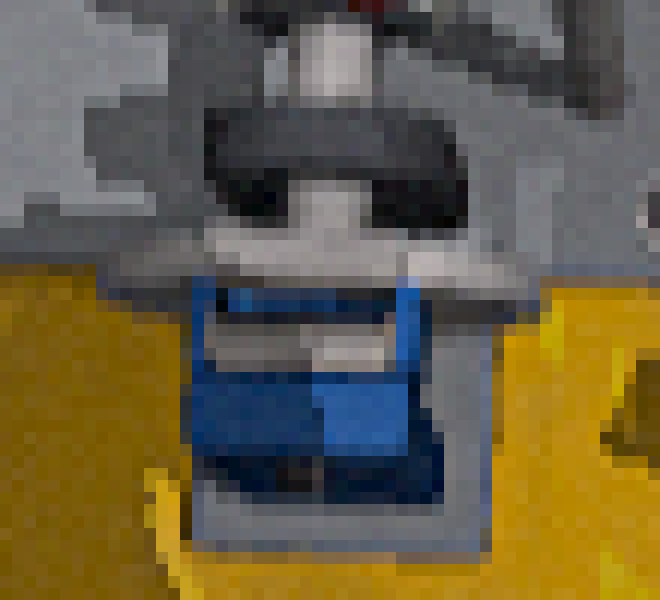

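View pics/hold.png

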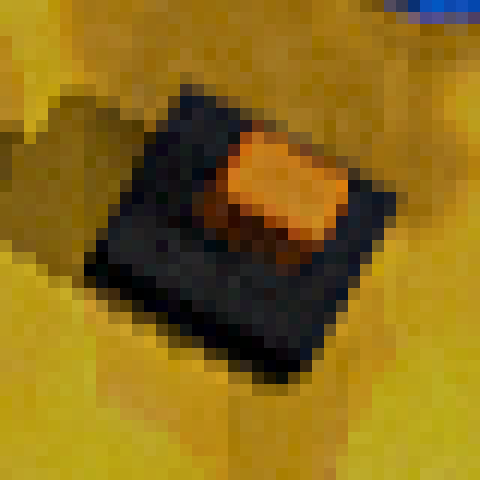

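Run:
```python
from h import *
t=load("pics/top0.npz");s=load("pics/side0.npz")
F=8
def up(d,v0,v1,u0,u1): return cv2.resize(d["color"][v0:v1,u0:u1],None,fx=F,fy=F,interpolation=cv2.INTER_CUBIC)
def topx(p,u0,v0): return [(p[0]+.5)/F-.5+u0,(p[1]+.5)/F-.5+v0]
A=up(t,165,205,285,325);h=cv2.cvtColor(A,cv2.COLOR_RGB2HSV)
m=((A[...,0]>165)&(h[...,0]<19)&(h[...,1]>170)).astype('uint8')
nl,l,st,c=cv2.connectedComponentsWithStats(m);print(st[1:])
i=1+st[1:,4].argmax();px=np.argwhere(l==i)[:,::-1]
Q=np.array([ray(t,*topx(p,285,165),.096)[:2] for p in px])
print("handle top",cv2.minAreaRect((Q*1000).astype('float32')),Q.mean(0))
o=A.copy();o[l==i]=(0,255,0);cv2.imwrite("pics/hm.png",o[...,::-1])
# holder: dark mask, corners on plane .044
m=(A.max(-1)<75).astype('uint8')|((h[...,0]<13)&(h[...,1]>150)).astype('uint8')
nl,l,st,c=cv2.connectedComponentsWithStats(m);i=1+st[1:,4].argmax()
px=np.argwhere(l==i)[:,::-1];ct=cv2.convexHull(px.astype('int32'))
ap=cv2.approxPolyDP(ct,8,True)[:,0];
print("holder poly",[(topx(p,285,165),ray(t,*topx(p,285,165),.044)[:2].round(4).tolist()) for p in ap])
# side view: gauge handle
A=up(s,215,270,160,210);h=cv2.cvtColor(A,cv2.COLOR_RGB2HSV)
m=((A[...,0]>140)&(h[...,0]<16)&(h[...,1]>150)).astype('uint8')
nl,l,st,c=cv2.connectedComponentsWithStats(m);i=[k for k in range(1,nl) if st[k,4]>1000];
for k in i: print(st[k], [topx((st[k,0],st[k,1]),160,215),topx((st[k,0]+st[k,2],st[k,1]+st[k,3]),160,215)], topx(c[k],160,215))
for x,y in((.501,-.165),(.5,-.1625)): print(proj(s,[[x,y,.076],[x,y,.096],[x,y,.056]]).round(1),proj(t,[[x,y,.096]]).round(1))
```

```text
[[ 151   90   79   68 3144]
 [ 217  317    1    3    3]]
handle top ((501.60601806640625, -165.20071411132812), (22.33395004272461, 14.548410415649414), 61.2795295715332) [ 0.50168977 -0.1651402 ]
holder poly [([np.float64(317.5625), np.float64(181.1875)], [0.5077, -0.1955]), ([np.float64(311.0625), np.float64(193.5625)], [0.4764, -0.1796]), ([np.float64(307.9375), np.float64(196.5625)], [0.4687, -0.172]), ([np.float64(291.4375), np.float64(187.8125)], [0.4894, -0.1311]), ([np.float64(296.4375), np.float64(176.0625)], [0.5192, -0.1432]), ([np.float64(299.9375), np.float64(171.9375)], [0.5298, -0.1517])]
[ 137   60   96  155 6406] [[np.float64(176.6875), np.float64(222.0625)], [np.float64(188.6875), np.float64(241.4375)]] [np.float64(182.60667733374962), np.float64(231.98249687792693)]
[   0  228   67  122 4526] [[np.float64(159.5625), np.float64(243.0625)], [np.float64(167.9375), np.float64(258.3125)]] [np.float64(162.39974591250552), np.float64(249.05288886433937)]
[   21   342   296    98 15670] [[np.float64(162.1875), np.float64(257.3125)], [np.float64(199.1875), np.float64(269.5625)]] [np.float64(176.28998883216337), np.float64(265.1421186981493)]
[[183.3 231.9]
 [182.7 225. ]
 [183.9 238.6]] [[308.2 180.3]]
[[184.4 231.6]
 [183.8 224.7]
 [185.  238.3]] [[307.2 180.7]]
```

View pics/hm.png

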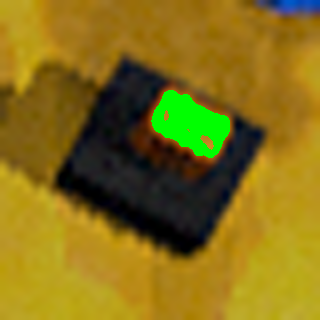

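```bash
cat >> h.py <<'E'
from scipy.spatial.transform import Rotation as Ro
def Rt(s): return Ro.from_euler('xyz',s["eef_rot"]).as_matrix()
def to(s,tgt):
    R=Rt(s); d=R.T@(np.array(tgt)-s["tool_pos"]); j=R[:,2]
    print("t",round(float(s["time_s"]),2),"pos",s["tool_pos"].round(4),"toolx",R[:,0].round(3),"jaw deg",round(np.degrees(np.arctan2(j[1],j[0])),2),"F",s["ft_force"].round(1),"w",round(float(s["width"]),3),"q",s["q"].round(2))
    print("delta tool mm",(d*1000).round(1))
E
python3 - <<'E'
from h import *
from station import robot
s=robot.sense(); to(s,[.5015,-.165,.30]); print(Rt(s).round(3))
P=cloud(load("pics/top0.npz"));Ps=cloud(load("pics/side0.npz"))
for n,p in(("t",P),("s",Ps)):
    q=p.reshape(-1,3); k=(q[:,0]>.15)&(q[:,0]<.62)&(q[:,1]>-.65)&(q[:,1]<-.1)&(q[:,2]>.1)&(q[:,2]<.6)
    q=q[k]; print(n,len(q)); 
    if len(q): 
        for x in np.arange(.15,.62,.08):
            e=q[(q[:,0]>=x)&(q[:,0]<x+.08)]
            if len(e): print(x,np.percentile(e,[0,50,99],0).round(2).tolist())
E
```

```text
t 0.1 pos [ 0.2506 -0.5722  0.2308] toolx [-0.     0.001 -1.   ] jaw deg -66.35 F [-0.9 -0.1  0.3] w 1.004 q [-1.25  0.49  1.35  0.    1.3  -0.1 ]
delta tool mm [ -68.9  393.1 -272.4]
[[-0.     0.916  0.401]
 [ 0.001  0.401 -0.916]
 [-1.     0.    -0.001]]
t 4911
0.22999999999999998 [[0.3, -0.11, 0.59], [0.3, -0.1, 0.6], [0.3, -0.1, 0.6]]
0.30999999999999994 [[0.39, -0.36, 0.1], [0.39, -0.32, 0.16], [0.39, -0.32, 0.18]]
0.38999999999999996 [[0.39, -0.48, 0.1], [0.43, -0.33, 0.17], [0.47, -0.31, 0.18]]
0.47 [[0.47, -0.47, 0.1], [0.52, -0.38, 0.16], [0.55, -0.3, 0.18]]
0.5499999999999999 [[0.55, -0.46, 0.1], [0.59, -0.38, 0.17], [0.62, -0.29, 0.18]]
s 5818
0.15 [[0.22, -0.55, 0.29], [0.23, -0.53, 0.31], [0.23, -0.51, 0.52]]
0.22999999999999998 [[0.23, -0.59, 0.25], [0.26, -0.53, 0.38], [0.29, -0.1, 0.53]]
0.30999999999999994 [[0.39, -0.35, 0.1], [0.39, -0.33, 0.15], [0.39, -0.32, 0.17]]
0.38999999999999996 [[0.39, -0.48, 0.1], [0.4, -0.41, 0.14], [0.47, -0.31, 0.17]]
0.47 [[0.47, -0.47, 0.1], [0.51, -0.45, 0.17], [0.55, -0.3, 0.18]]
0.5499999999999999 [[0.55, -0.46, 0.1], [0.6, -0.34, 0.17], [0.62, -0.29, 0.18]]
```

Call:
{"api": "servo_tool", "payload": {
  "steps": [
    [[-17,0,0,-9.4,1],[-17,0,0,-9.4,1],[-17,0,0,-9.4,0.6],[-17,0,0,-9.4,0.5],[0,40,2,0,0.5],[0,50,2.5,0,0.5],[0,50,2.5,0,0.5],[0,50,2.5,0,0.5],[0,50,2.5,0,0.5],[0,50,2.5,0,0.5]]
  ]
}}

```text
time_s: 1.35
tool_pos: [0.4035, -0.3237, 0.2991]
eef_rot: [2.722, 1.57, 2.22]
ft_force: [-0.0, 0.0, 0.1]
width: 0.498
```

Run:
```python
from h import *
from station import robot
s=robot.sense(); to(s,[.5015,-.165,.10])
```

```text
t 1.35 pos [ 0.4035 -0.3237  0.2991] toolx [-0.  0. -1.] jaw deg -28.76 F [-0.   0.   0.1] w 0.498 q [-0.79  0.28  1.51  0.    1.36 -0.29]
delta tool mm [199.1 186.3   9.7]
```

Call:
{"api": "servo_tool", "payload": {
  "steps": [
    [[0,50,2.5,0,0.5],[0,50,2.5,0,0.5],[0,46,2.5,0,0.5],[40,40,2,0,0.5],[50,0,0,0,0.5],[50,0,0,0,0.5],[40,0,0,0,0.5],[0,0,0,0,0.5],[0,0,0,0,0.5]]
  ]
}}

```text
time_s: 2.48
tool_pos: [0.5013, -0.167, 0.1205]
eef_rot: [0.048, 1.57, -0.454]
ft_force: [0.8, -0.5, 0.3]
width: 0.501
```

Run:
```python
from h import *
from station import robot
s=robot.sense(); to(s,[.5015,-.165,.060])
for n in("side","top"):
    d=robot.snapshot(n); np.savez(f"pics/{n}1.npz",**d)
    c=d["color"][180:280,130:260] if n=="side" else d["color"][130:230,240:370]
    cv2.imwrite(f"pics/{n}1.png",cv2.resize(c[...,::-1],None,fx=6,fy=6,interpolation=cv2.INTER_CUBIC))
```

```text
t 2.48 pos [ 0.5013 -0.167   0.1205] toolx [ 0.001 -0.    -1.   ] jaw deg -28.75 F [ 0.8 -0.5  0.3] w 0.501 q [-0.43  0.5   1.71 -0.    0.93  0.07]
delta tool mm [60.5  1.9 -0.9]
```

View pics/side1.png

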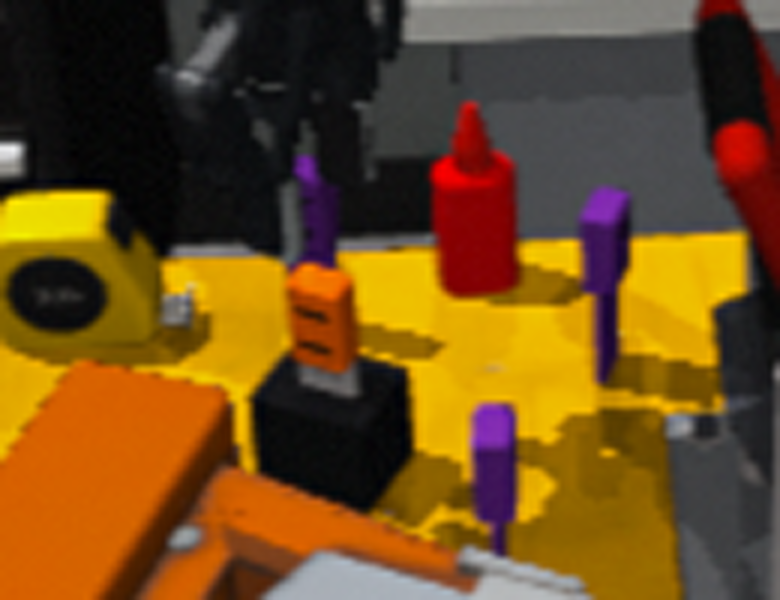

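View pics/top1.png

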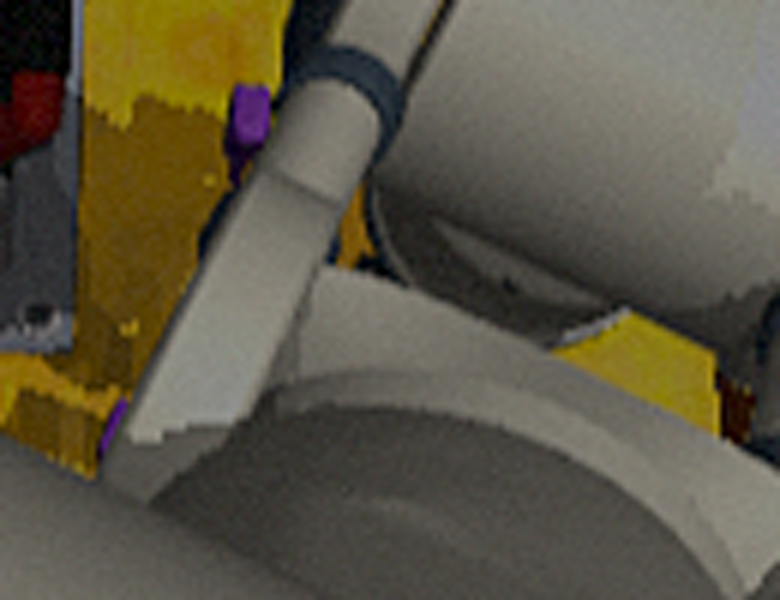

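Call:
{"api": "servo_tool", "payload": {
  "steps": [
    [[20,2,-1,0,0.5],[25,0,0,0,0.5],[16,0,0,0,0.5],[0,0,0,0,0.5],[0,0,0,0,0.2],[0,0,0,0,0],[0,0,0,0,0],[0,0,0,0,0],[0,0,0,0,0]]
  ]
}}

```text
time_s: 3.7
tool_pos: [0.5018, -0.165, 0.0592]
eef_rot: [0.068, 1.568, -0.434]
ft_force: [1.0, -0.5, 7.4]
width: 0.179
```

Run:
```python
from h import *
from station import robot
s=robot.sense(); to(s,[.5015,-.165,.25])
for n in("side",):
    d=robot.snapshot(n); np.savez(f"pics/{n}2.npz",**d)
    c=d["color"][180:280,130:260] if n=="side" else d["color"][130:230,240:370]
    cv2.imwrite(f"pics/{n}2.png",cv2.resize(c[...,::-1],None,fx=6,fy=6,interpolation=cv2.INTER_CUBIC))
```

```text
t 3.7 pos [ 0.5018 -0.165   0.0592] toolx [ 0.002 -0.001 -1.   ] jaw deg -28.75 F [ 1.  -0.5  7.4] w 0.179 q [-0.43  0.6   1.76 -0.    0.78  0.07]
delta tool mm [-190.8   -0.2    0.2]
```

View pics/side2.png

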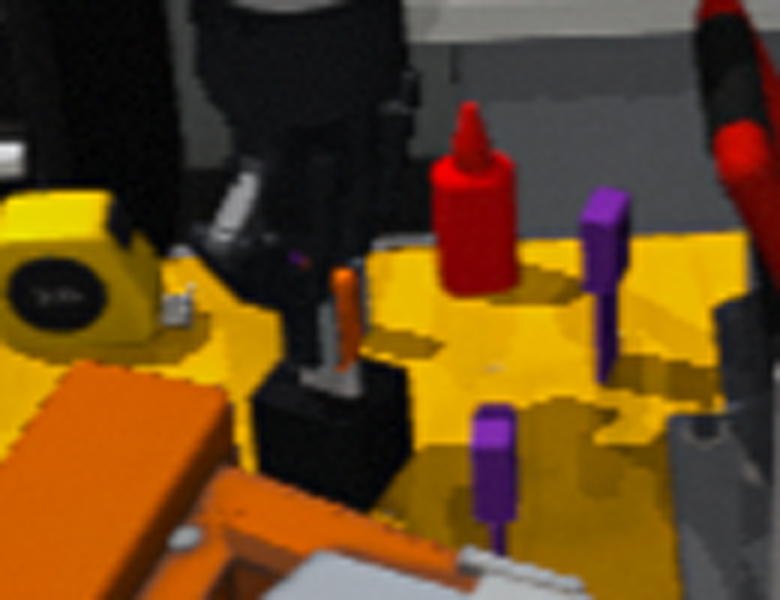

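Call:
{"api": "servo_tool", "payload": {
  "steps": [
    [[-20,0,0,0,0],[-40,0,0,0,0],[-45,0,0,0,0],[-45,0,0,-9.5,0],[-40,0,0,-9.5,0],[0,0,0,-9.5,0],[0,5,-25,0,0],[0,40,-7,0,0],[0,45,0,0,0],[0,45,0,0,0],[0,45,0,0,0],[0,36,0,0,0]]
  ]
}}

```text
time_s: 5.25
tool_pos: [0.4692, 0.0533, 0.2486]
eef_rot: [1.122, 1.571, 1.118]
ft_force: [1.1, -0.8, -1.0]
width: 0.176
```

Call:
{"api": "servo_tool", "payload": {
  "steps": [
    [[0,0,0,0,0],[0,0,0,0,0]]
  ]
}}

```text
time_s: 5.5
tool_pos: [0.4696, 0.0514, 0.2484]
eef_rot: [-1.668, 1.571, -1.671]
ft_force: [1.1, -0.6, -1.1]
width: 0.178
```

Run:
```python
from h import *
from station import robot
s=robot.sense(); to(s,[.470,.051,.139])
for n in("side","top"):
    d=robot.snapshot(n); np.savez(f"pics/{n}3.npz",**d)
    c=d["color"][130:280,190:370] if n=="side" else d["color"][130:230,150:280]
    cv2.imwrite(f"pics/{n}3.png",cv2.resize(c[...,::-1],None,fx=4,fy=4,interpolation=cv2.INTER_CUBIC))
```

```text
t 5.5 pos [0.4696 0.0514 0.2484] toolx [-0. -0. -1.] jaw deg -0.22 F [ 1.1 -0.6 -1.1] w 0.178 q [-0.02  0.26  1.68 -0.    1.2  -0.01]
delta tool mm [109.4  -0.4   0.4]
```

View pics/side3.png

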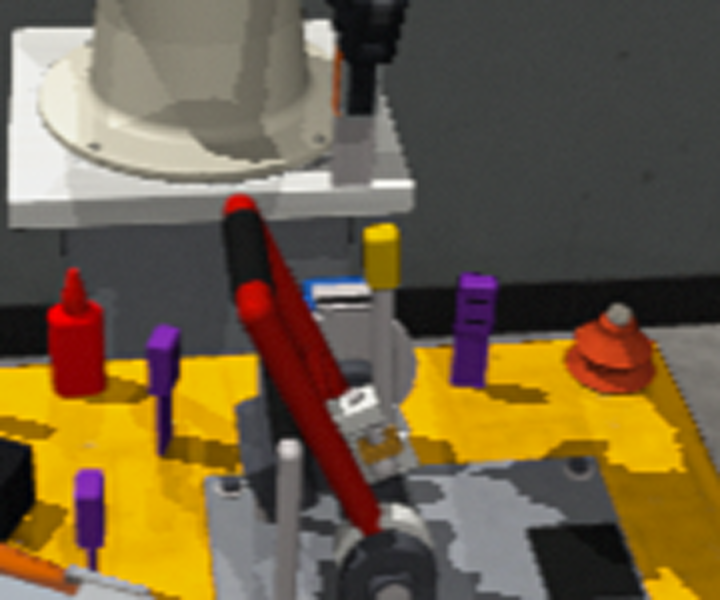

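View pics/top3.png

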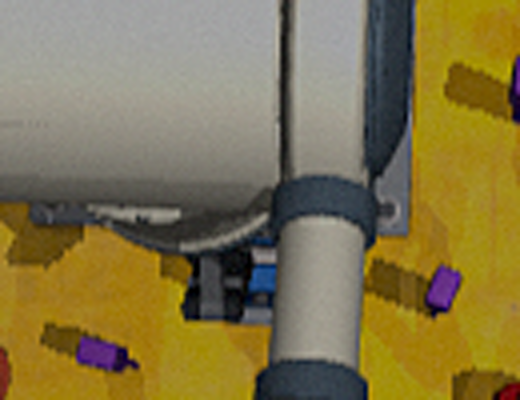

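Run:
```python
from h import *
d=load("pics/side3.npz");P=cloud(d)
print(proj(d,[[.470,.051,.199],[.470,.051,.22],[.47,.039,.21],[.47,.063,.21],[.46,.051,.118]]).round(1))
for v in range(160,178,2): print(v,[(d["color"][v,u].tolist(),P[v,u,1].round(3)) for u in (270,271,272,273,274,283,284,285,286)] if v==166 else "", [u for u in range(262,295) if .455<P[v,u,0]<.485])
print([(u,P[203,u].round(3).tolist(),d["color"][203,u].tolist()) for u in range(263,286,1)][::2])
```

```text
[[276.5 176. ]
 [277.  167.9]
 [271.5 172. ]
 [282.1 171.6]
 [274.3 202.8]]
160  [273, 274, 275, 276, 277, 278, 279, 280, 281, 282, 283]
162  [273, 274, 275, 276, 277, 278, 279, 280, 281, 282, 283]
164  [273, 274, 275, 276, 277, 278, 279, 280, 282, 283]
166 [([143, 138, 122], np.float64(0.092)), ([127, 123, 107], np.float64(0.097)), ([112, 108, 98], np.float64(0.101)), ([111, 107, 105], np.float64(0.041)), ([112, 108, 107], np.float64(0.043)), ([113, 110, 108], np.float64(0.138)), ([135, 135, 130], np.float64(0.141)), ([147, 146, 140], np.float64(0.144)), ([148, 148, 142], np.float64(0.148))] [273, 274, 275, 276, 277, 278, 279, 280, 281, 282]
168  [272, 273, 274, 275, 276, 277, 278, 279, 280, 281, 282]
170  [272, 273, 274, 275, 276, 277, 278, 279, 280, 281, 282]
172  [272, 273, 274, 275, 276, 277, 278, 279, 280, 281, 282]
174  [272, 273, 274, 275, 276, 277, 278, 279, 280, 281, 282]
176  [272, 273, 274, 275, 276, 277, 278, 279, 280, 281, 282]
[(263, [0.55, 0.011, 0.182], [105, 10, 5]), (265, [0.45, 0.03, 0.111], [63, 26, 46]), (267, [0.458, 0.034, 0.117], [50, 94, 165]), (269, [0.465, 0.037, 0.122], [205, 197, 193]), (271, [1.292, -0.093, 0.705], [206, 197, 195]), (273, [0.466, 0.047, 0.122], [202, 196, 193]), (275, [0.467, 0.051, 0.123], [202, 197, 194]), (277, [0.466, 0.056, 0.121], [204, 198, 194]), (279, [0.464, 0.062, 0.12], [178, 173, 169]), (281, [0.466, 0.066, 0.121], [160, 156, 153]), (283, [0.592, 0.046, 0.21], [93, 89, 88]), (285, [0.596, 0.049, 0.212], [107, 102, 103])]
```

Call:
{"api": "servo_tool", "payload": {
  "steps": [
    [[30,-0.4,0.4,0,0],[30,0,0,0,0],[14,0,0,0,0],[6,0,0,0,0],[4,0,0,0,0],[4,0,0,0,0],[0,0,0,0,0]]
  ]
}}

```text
time_s: 6.48
tool_pos: [0.4702, 0.0513, 0.1604]
eef_rot: [-0.111, 1.57, -0.115]
ft_force: [1.2, -0.2, 0.2]
width: 0.179
```

Run:
```python
from h import *
from station import robot
s=robot.sense(); to(s,[.470,.051,.139])
```

```text
t 6.47 pos [0.4702 0.0513 0.1604] toolx [ 0. -0. -1.] jaw deg -0.24 F [ 1.2 -0.2  0.2] w 0.179 q [-0.02  0.38  1.8  -0.    0.97 -0.01]
delta tool mm [21.4 -0.3 -0.2]
```

Call:
{"api": "servo_tool", "payload": {
  "steps": [
    [[5,0,0,0,0],[5,0,0,0,0],[5,0,0,0,0],[4,0,0,0,0],[0,0,0,0,0],[0,0,0,0,0]]
  ]
}}

```text
time_s: 7.22
tool_pos: [0.4701, 0.0513, 0.1413]
eef_rot: [2.929, 1.571, 2.924]
ft_force: [0.1, -0.5, 0.7]
width: 0.181
```

Call:
{"api": "servo_tool", "payload": {
  "steps": [
    [[2,0,0,0,0],[0,0,0,0,0],[0,0,0,0,0]]
  ]
}}

```text
time_s: 7.6
tool_pos: [0.4702, 0.0512, 0.1393]
eef_rot: [-0.331, 1.571, -0.336]
ft_force: [-0.2, -0.4, -0.1]
width: 0.185
```

Run:
```python
from h import *
from station import robot
s=robot.sense(); to(s,[.470,.051,.139])
```

```text
t 7.6 pos [0.4702 0.0512 0.1393] toolx [ 0. -0. -1.] jaw deg -0.25 F [-0.2 -0.4 -0.1] w 0.185 q [-0.02  0.41  1.82 -0.    0.91 -0.01]
delta tool mm [ 0.3 -0.2 -0.2]
```

Call:
{"api": "servo_tool", "payload": {
  "steps": [
    [[1.5,0,0,0,0],[1.5,0,0,0,0],[0,0,0,0,0],[0,0,0,0,0]]
  ]
}}

```text
time_s: 8.1
tool_pos: [0.4711, 0.0513, 0.1386]
eef_rot: [-0.026, 1.567, -0.03]
ft_force: [-11.4, -1.8, 55.9]
width: 0.178
```

Run:
```python
from h import *
from station import robot
s=robot.sense(); to(s,[.470,.051,.139])
d=robot.snapshot("side"); np.savez("pics/side4.npz",**d)
cv2.imwrite("pics/side4.png",cv2.resize(d["color"][150:250,220:330,::-1],None,fx=6,fy=6,interpolation=cv2.INTER_CUBIC))
```

```text
t 8.1 pos [0.4711 0.0513 0.1386] toolx [ 0.003 -0.    -1.   ] jaw deg -0.24 F [-11.4  -1.8  55.9] w 0.178 q [-0.02  0.41  1.82 -0.    0.9  -0.01]
delta tool mm [-0.4 -0.3 -1.1]
```

View pics/side4.png

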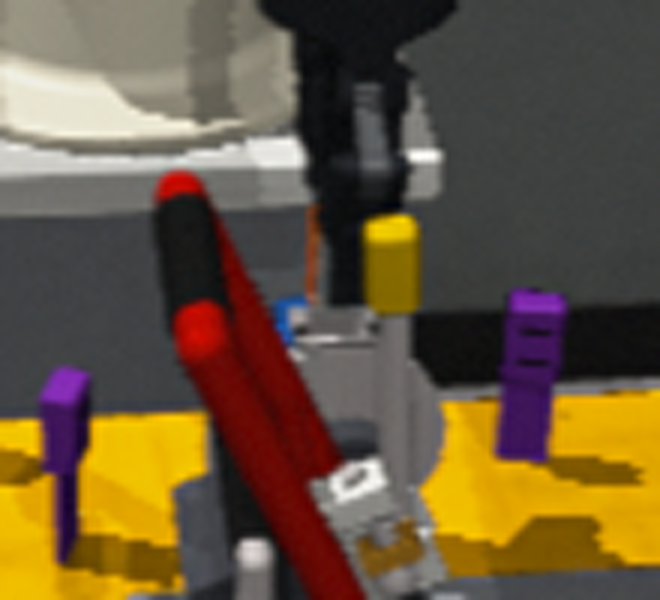

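The force step at z 0.1386 m matches the blade reaching the floor. I'll ease off, release and lift.

Call:
{"api": "servo_tool", "payload": {
  "steps": [
    [[-2.5,0,0,0,0],[0,0,0,0,0],[0,0,0,0,0.15],[0,0,0,0,0.3],[0,0,0,0,0.45],[0,0,0,0,0.45],[0,0,0,0,0.45],[-30,0,0,0,0.45],[-40,0,0,0,0.45],[-40,0,0,0,0.45],[-40,0,0,0,0.2],[0,0,0,0,0]]
  ]
}}

```text
time_s: 9.65
tool_pos: [0.4714, 0.0513, 0.2914]
eef_rot: [-0.007, 1.566, -0.012]
ft_force: [0.0, -0.4, -0.2]
width: 0.029
```

Run:
```python
from h import *
from station import robot
s=robot.sense(); to(s,[.470,.051,.139])
d=robot.snapshot("side"); np.savez("pics/side5.npz",**d)
cv2.imwrite("pics/side5.png",cv2.resize(d["color"][150:250,220:330,::-1],None,fx=6,fy=6,interpolation=cv2.INTER_CUBIC))
print(proj(d,[[.470,.051,.176],[.470,.051,.136]]))
P=cloud(d); m=mask(d,20,32)&(P[...,2]>.15)&(P[...,0]<.65)&(P[...,0]>.5); m[:,:260]=0
q=P[m]; print("foot",m.sum(),np.percentile(q,[2,50,98],0).round(4).tolist()); vv,uu=np.where(m);print(uu.min(),uu.max(),vv.min(),vv.max())
```

```text
t 9.65 pos [0.4714 0.0513 0.2914] toolx [ 0.005 -0.    -1.   ] jaw deg -0.25 F [ 0.  -0.4 -0.2] w 0.029 q [-0.02  0.22  1.62  0.    1.31 -0.01]
delta tool mm [152.4  -0.3  -2.2]
[[276.07255746 184.53158462]
 [275.27399238 198.93693902]]
foot 141 [[0.5849, 0.04, 0.2132], [0.5937, 0.0482, 0.2331], [0.5962, 0.0571, 0.2464]]
281 289 186 202
```

View pics/side5.png

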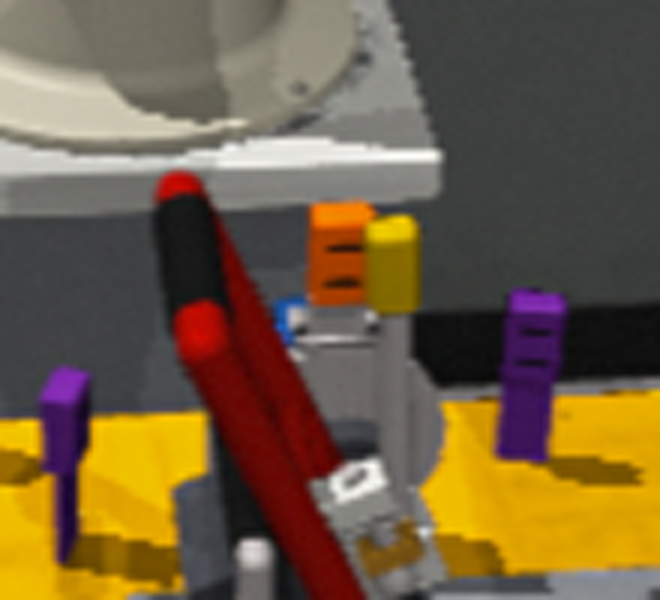

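Orange handle now sits at crop (342,255), its top at image row 184 where a seated gauge is predicted (184.5). The foot is at x 0.589, y 0.048, z 0.229. Next I'll push it with shut fingers from the sleeve side.

Call:
{"api": "servo_tool", "payload": {
  "steps": [
    [[0,-12,40,0,0],[0,-12,40,0,0],[0,-11,38,0,0],[0,0,0,0,0],[30,0,0,0,0],[30,0,0,0,0],[31,0,0,0,0],[0,0,0,0,0]]
  ]
}}

```text
time_s: 10.7
tool_pos: [0.5856, 0.0161, 0.1952]
eef_rot: [3.063, 1.565, 3.059]
ft_force: [-0.2, -0.7, 0.3]
width: -0.0
```

Run:
```python
from h import *
from station import robot
s=robot.sense(); to(s,[.589,.016,.200])
d=robot.snapshot("side"); np.savez("pics/side6.npz",**d)
cv2.imwrite("pics/side6.png",cv2.resize(d["color"][150:250,220:330,::-1],None,fx=6,fy=6,interpolation=cv2.INTER_CUBIC))
```

```text
t 10.7 pos [0.5856 0.0161 0.1952] toolx [-0.006  0.    -1.   ] jaw deg -0.24 F [-0.2 -0.7  0.3] w -0.0 q [-0.07  0.48  1.48  0.    1.18 -0.07]
delta tool mm [-4.8 -0.1  3.3]
```

View pics/side6.png

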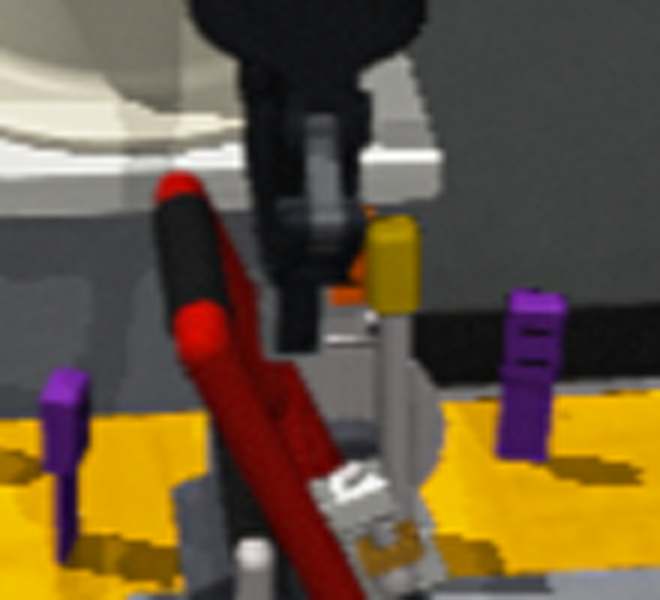

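Call:
{"api": "servo_tool", "payload": {
  "steps": [
    [[-4,8,3,0,0],[0,8,0,0,0],[0,8,0,0,0],[0,8,0,0,0],[0,8,0,0,0],[0,8,0,0,0],[0,8,0,0,0],[0,8,0,0,0]]
  ]
}}

```text
time_s: 11.75
tool_pos: [0.5912, 0.0803, 0.2017]
eef_rot: [2.73, 1.571, 2.725]
ft_force: [0.3, -0.9, -0.5]
width: 0.001
```

Run:
```python
from h import *
from station import robot
s=robot.sense(); to(s,[.589,.110,.200])
d=robot.snapshot("side"); np.savez("pics/side7.npz",**d)
cv2.imwrite("pics/side7.png",cv2.resize(d["color"][150:250,220:350,::-1],None,fx=6,fy=6,interpolation=cv2.INTER_CUBIC))
```

```text
t 11.75 pos [0.5912 0.0803 0.2017] toolx [-0.  0. -1.] jaw deg -0.25 F [ 0.3 -0.9 -0.5] w 0.001 q [0.03 0.48 1.45 0.   1.2  0.04]
delta tool mm [ 1.7 29.7 -2.3]
```

View pics/side7.png

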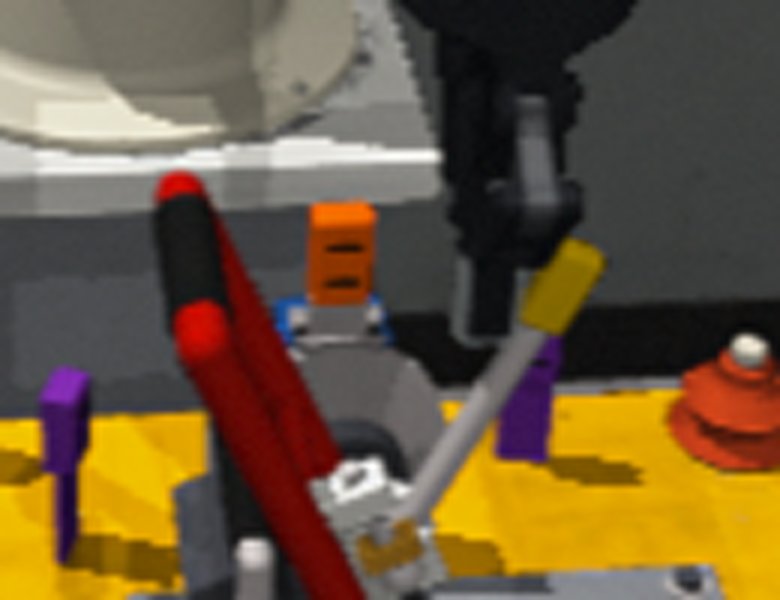

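Call:
{"api": "servo_tool", "payload": {
  "steps": [
    [[0,10,0,0,0],[0,10,0,0,0],[0,10,0,0,0],[0,10,0,0,0],[0,0,0,0,0],[0,0,0,0,0],[0,0,0,0,0]]
  ]
}}

```text
time_s: 12.68
tool_pos: [0.5915, 0.1194, 0.2018]
eef_rot: [-1.833, 1.571, -1.838]
ft_force: [0.5, 0.4, 0.1]
width: -0.001
```

Run:
```python
from h import *
from station import robot
s=robot.sense(); to(s,[.589,.110,.200])
d=robot.snapshot("side"); np.savez("pics/side8.npz",**d)
cv2.imwrite("pics/side8.png",cv2.resize(d["color"][150:290,220:370,::-1],None,fx=4,fy=4,interpolation=cv2.INTER_CUBIC))
```

```text
t 12.68 pos [0.5915 0.1194 0.2018] toolx [-0. -0. -1.] jaw deg -0.27 F [0.5 0.4 0.1] w -0.001 q [ 0.1   0.49  1.44 -0.    1.21  0.11]
delta tool mm [ 1.8 -9.4 -2.4]
```

View pics/side8.png

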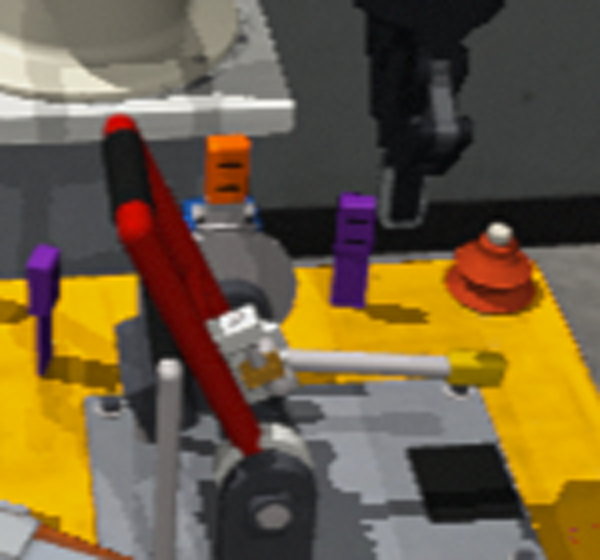

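Run:
```python
from h import *
d=load("pics/side8.npz");P=cloud(d)
m=mask(d,20,32)&(P[...,2]>.06)&(P[...,0]<.65)&(P[...,0]>.5); m[:,:300]=0
q=P[m]; print("foot",m.sum(),np.percentile(q,[2,50,98],0).round(4).tolist())
vv,uu=np.where(m);print(uu.min(),uu.max(),vv.min(),vv.max())
for k in(1.5,1.66,1.76):
    a=k-.07; X=[[.596,.051+.006+r*np.sin(a),.1106+r*np.cos(a)] for r in(.101,.135)]; print(k,proj(d,X).round(1).tolist())
t=load("pics/top0.npz");
for dd,n,box in((t,"top",(112,146,240,254)),(d,"side",(180,203,244,258))):
    PP=cloud(dd);v0,v1,u0,u1=box
    mm=np.zeros((384,512),bool);mm[v0:v1,u0:u1]=1;mm&=(dd["color"].max(-1)<70)&(PP[...,2]>.19)&(PP[...,0]<.7)
    q=PP[mm];print(n,mm.sum(),np.percentile(q,[1,50,99],0).round(4).tolist())
    # circle fit y,z
    r=.011
    from scipy.optimize import least_squares
    f=least_squares(lambda p:np.hypot(q[:,1]-p[0],q[:,2]-p[1])-r,[-.018,.23],loss='soft_l1',f_scale=.002);print(f.x.round(4))
```

```text
foot 123 [[0.5847, 0.1175, 0.0888], [0.5937, 0.1738, 0.1027], [0.5971, 0.1893, 0.1078]]
307 346 237 246
1.5 [[332.4, 234.4], [348.1, 231.9]]
1.66 [[332.0, 240.2], [347.3, 239.6]]
1.76 [[331.1, 243.8], [346.0, 244.4]]
top 324 [[0.3958, -0.03, 0.2068], [0.5843, -0.0179, 0.2387], [0.622, -0.0036, 0.8552]]
[-0.0181  0.2295]
side 201 [[0.5439, -0.0291, 0.2151], [0.589, -0.0196, 0.2394], [0.619, -0.0039, 0.243]]
[-0.0181  0.2301]
```

Call:
{"api": "servo_tool", "payload": {
  "steps": [
    [[-30,0,0,0,0],[-40,0,0,-10,0.2],[-40,0,0,-10,0.7],[0,0,0,-10,0.7],[0,0,0,-10,0.7],[0,0,0,-10,0.7],[0,0,0,-10,0.7],[0,0,0,-10,0.7],[0,0,0,-10,0.7],[0,0,0,-10,0.7],[0,0,0,0,0.7]]
  ]
}}

```text
time_s: 14.1
tool_pos: [0.5914, 0.1195, 0.3118]
eef_rot: [2.019, 1.571, -2.699]
ft_force: [-0.4, -0.1, 0.1]
width: 0.702
```

Run:
```python
from h import *
from station import robot
s=robot.sense(); to(s,[.585,-.018,.208])
```

```text
t 14.1 pos [0.5914 0.1195 0.3118] toolx [-0. -0. -1.] jaw deg 89.68 F [-0.4 -0.1  0.1] w 0.702 q [ 0.1   0.4   1.28 -0.    1.46 -1.46]
delta tool mm [ 103.8    5.7 -137.5]
```

Call:
{"api": "servo_tool", "payload": {
  "steps": [
    [[0,6,-35,0,0.7],[0,0,-40,0,0.7],[0,0,-40,0,0.7],[0,0,-22,0,0.7],[0,0,0,0,0.7],[35,0,0,0,0.7],[40,0,0,0,0.7],[29,0,0,0,0.7],[0,0,0,0,0.7]]
  ]
}}

```text
time_s: 15.22
tool_pos: [0.5837, -0.0163, 0.2061]
eef_rot: [1.398, 1.567, 2.962]
ft_force: [-0.4, 0.2, 0.1]
width: 0.701
```

Run:
```python
from h import *
from station import robot
s=robot.sense(); to(s,[.585,-.018,.208])
d=robot.snapshot("side"); np.savez("pics/side9.npz",**d)
cv2.imwrite("pics/side9.png",cv2.resize(d["color"][130:270,200:350,::-1],None,fx=4,fy=4,interpolation=cv2.INTER_CUBIC))
```

```text
t 15.22 pos [ 0.5837 -0.0163  0.2061] toolx [-0.004  0.001 -1.   ] jaw deg 89.64 F [-0.4  0.2  0.1] w 0.701 q [-0.13  0.46  1.48  0.    1.2  -1.69]
delta tool mm [-1.9 -1.3 -1.7]
```

View pics/side9.png

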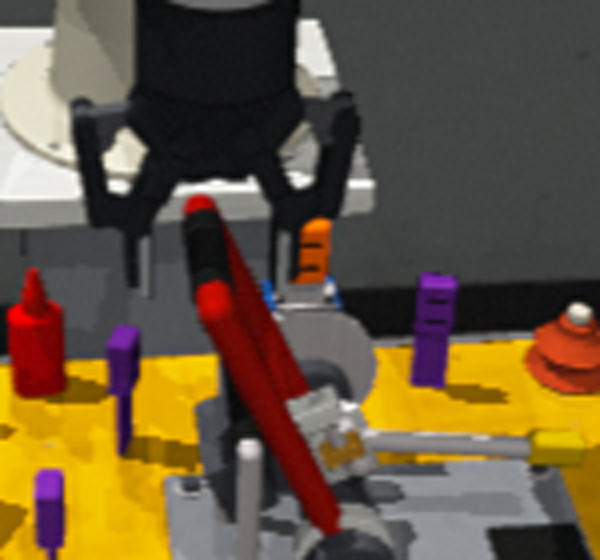

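Fingers straddle the sleeve (crop (205,240)), the gauge still stands in the gap, and the kickstand is down. Now I'll close on the sleeve.

Call:
{"api": "servo_tool", "payload": {
  "steps": [
    [[0,0,-1.5,0,0.5],[0,0,0,0,0.3],[0,0,0,0,0],[0,0,0,0,0],[0,0,0,0,0],[0,0,0,0,0]]
  ]
}}

```text
time_s: 16.02
tool_pos: [0.5854, -0.0187, 0.209]
eef_rot: [-1.56, 1.569, 0.006]
ft_force: [-1.3, 2.4, 7.0]
width: 0.237
```

Run:
```python
from h import *
from station import robot
s=robot.sense(); to(s,[.585,.051,.221])
```

```text
t 16.02 pos [ 0.5854 -0.0187  0.209 ] toolx [ 0.002  0.    -1.   ] jaw deg 89.73 F [-1.3  2.4  7. ] w 0.237 q [-0.13  0.46  1.48  0.    1.2  -1.7 ]
delta tool mm [-12.    0.7  69.7]
```

Call:
{"api": "servo_tool", "payload": {
  "steps": [
    [[-2.3,0,5.4,0,0],[-2.2,0,5.6,0,0],[-2.0,0,5.6,0,0],[-1.7,0,5.7,0,0],[-1.5,0,5.8,0,0],[-1.4,0,5.8,0,0],[-1.1,0,5.8,0,0],[-0.9,0,5.9,0,0],[-0.8,0,5.9,0,0],[-0.5,0,5.9,0,0],[-0.3,0,5.9,0,0],[-0.1,0,5.9,0,0]]
  ]
}}

```text
time_s: 17.52
tool_pos: [0.5858, 0.0508, 0.2238]
eef_rot: [-1.572, 1.569, -0.005]
ft_force: [-0.5, -1.9, 8.1]
width: 0.239
```

Call:
{"api": "servo_tool", "payload": {
  "steps": [
    [[0,0,0,0,0],[0,0,0,0,0],[0,0,0,0,0]]
  ]
}}

```text
time_s: 17.9
tool_pos: [0.5858, 0.0507, 0.2238]
eef_rot: [-1.531, 1.569, 0.036]
ft_force: [0.8, -1.1, 10.0]
width: 0.241
```

Run:
```python
from h import *
from station import robot
s=robot.sense(); to(s,[.585,.051,.223])
for n in("side","top"):
    d=robot.snapshot(n); np.savez(f"pics/{n}10.npz",**d)
    c=d["color"][130:290,200:370] if n=="side" else d["color"]
    cv2.imwrite(f"pics/{n}10.png",cv2.resize(c[...,::-1],None,fx=4 if n=="side" else 1.5,fy=4 if n=="side" else 1.5,interpolation=cv2.INTER_CUBIC))
```

```text
t 17.9 pos [0.5858 0.0507 0.2238] toolx [ 0.002  0.    -1.   ] jaw deg 89.74 F [ 0.8 -1.1 10. ] w 0.241 q [-0.02  0.45  1.45  0.    1.24 -1.58]
delta tool mm [0.8 0.8 0.3]
```

View pics/side10.png

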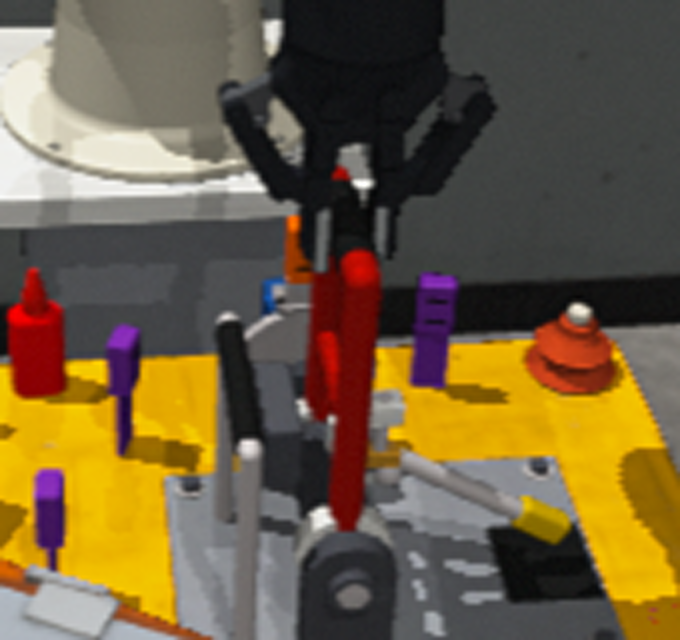

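View pics/top10.png

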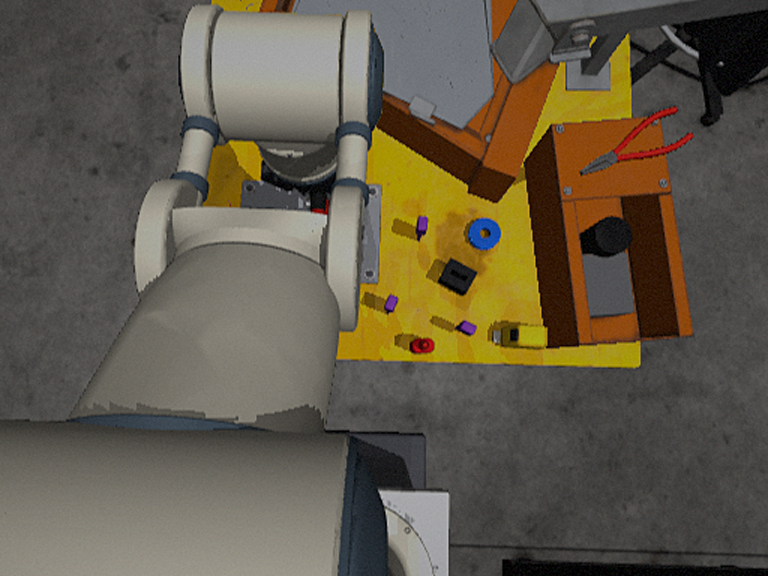

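Run:
```python
from h import *
d=load("pics/side10.npz");P=cloud(d)
m=(mask(d,0,4)|mask(d,172,180))&(P[...,0]>.61)&(P[...,0]<.66)&(P[...,2]>.11)&(P[...,2]<.235)&(abs(P[...,1]-.05)<.04)
vv,uu=np.where(m); rows=[(v,uu[vv==v].mean()) for v in np.unique(vv) if (vv==v).sum()>=4]
# ray-cast tube centre columns on plane x=.630
C=-d["R"].T@d["t"]; L=[]
for v,u in rows:
    r=d["R"].T@(np.linalg.inv(d["K"])@[u,v,1]); X=C+r*(.632-C[0])/r[0]; L.append(X)
L=np.array(L); p=np.polyfit(L[:,2],L[:,1],1); print("lean",np.arctan(p[0]),"y at axle z",np.polyval(p,.075),"y at .245",np.polyval(p,.245),len(L))
# same for the starting picture: should be -0.42
m=mask(d,20,32)&(P[...,2]>.02)&(P[...,0]<.62)&(P[...,0]>.56)&(P[...,1]>.12)&(P[...,1]<.21);m[:, :320]=0
q=P[m];print("foot",m.sum(),np.percentile(q,[2,50,98],0).round(4).tolist())
for k in(1.66,1.76):
    a=k+.35; print(k,proj(d,[[.596,.051+.02+r*np.sin(a),.105+r*np.cos(a)] for r in(.101,.118,.135)]).round(1).tolist())
vv,uu=np.where(m);print(uu.min(),uu.max(),uu.mean(),vv.min(),vv.max(),vv.mean())
m=mask(d,5,16,150,80);m[:,:270]=0;m[:,278:]=0;m[:175]=0;m[205:]=0;vv,uu=np.where(m);print("gauge px",uu.min(),vv.min(),vv.max())
```

```text
lean -0.0060331569161613885 y at axle z 0.051333068761550624 y at .245 0.05030741964157825 51
foot 103 [[0.5835, 0.1585, 0.0352], [0.594, 0.1725, 0.0481], [0.5973, 0.1872, 0.0586]]
1.66 [[331.5, 256.3], [337.8, 258.4], [344.1, 260.4]]
1.76 [[328.9, 259.5], [334.8, 262.0], [340.7, 264.5]]
328 341 334.84466019417476 254 265 259.75728155339806
gauge px 271 184 200
```

Run:
```python
from h import *
from station import robot
s=robot.sense(); to(s,[.585,.051,.223]); print(np.abs(s["qd"]).max().round(4)); print(robot.sign_off())
```

```text
t 18.0 pos [0.5858 0.0507 0.2238] toolx [ 0.002  0.    -1.   ] jaw deg 89.74 F [-0.2 -1.2  9. ] w 0.24 q [-0.02  0.45  1.45  0.    1.24 -1.58]
delta tool mm [0.8 0.8 0.3]
0.0013
the job is handed in; nothing more can be done
None
```

I did all three steps and handed the job in at 18.0 s of the 58 s allowed. The frame was still in the grip. No verdict was reported.

- **Gauge:** I took it from its holder and lowered it into the brake gap until it met the floor, with 56 N on the wrist for a moment. I then eased off and released it. After the frame was raised, the handle's top was at image row 184, where a seated gauge is predicted (184.5).
- **Kickstand:** I pushed it over centre with the shut fingers and the spring took it to its stop. In the last picture the foot sits where an angle of 1.76 rad puts it, clear of its pad.
- **Frame:** I gripped it by the black sleeve (opening 0.24, about 20 mm) and raised it along its arc. The fitted lean was -0.006 rad, with the arm still (joint speeds under 0.002 rad/s). The wrist showed a steady push of about 9 N. I could not measure the finger force on the sleeve directly.

I saw no sign that the bystanders or purple look-alikes had moved in the last pictures, though I did not measure their positions again. None of my checks failed or disagreed.

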